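Start three test timers in order

TASK

The three rapid tests need their bench timers started: with the fingertips lightly press the round key on top of the blue timer well down, then the yellow one, then the red one, so that each stays down. Leave the green and grey timers unstarted, do not pick up, tip or push the timers about, and leave everything else on the bench where it is.

Things in the scene. Friction and masses are not known exactly. Their poses are not given: they have to be found in the camera images.
- timer_blue: blue bench timer, standing loose on the bench on a rubber foot, 0.22 to 0.4 kg: case 84 (x) x 64 (y) x 34 mm tall, dark display on the -x half of its top, round start key on the +x half. Origin under the case's centre, z up. One of the three to start
- keytop_blue (a point): centre of the flat top of the blue timer's round start key (38 mm across, blue), 14 mm along the timer's own +x from its centre; 46 mm above the bench when the key is up, 36 mm when it is fully down; moves with the key
- key_blue (a joint): travel of the blue start key straight down: 0 = up (not started), 0.010 m = fully down. Starts near 0; it counts as started from 0.005. It yields at about 2.5 N rising to 4 N at full travel, and stays where it is left (a latching key, it does not spring back)
- timer_yellow: yellow bench timer, standing loose on the bench on a rubber foot, 0.22 to 0.4 kg: case 84 (x) x 64 (y) x 34 mm tall, dark display on the -x half of its top, round start key on the +x half. Origin under the case's centre, z up. One of the three to start
- keytop_yellow (a point): centre of the flat top of the yellow timer's round start key (38 mm across, yellow), 14 mm along the timer's own +x from its centre; 46 mm above the bench when the key is up, 36 mm when it is fully down; moves with the key
- key_yellow (a joint): travel of the yellow start key straight down: 0 = up (not started), 0.010 m = fully down. Starts near 0; it counts as started from 0.005. It yields at about 2.5 N rising to 4 N at full travel, and stays where it is left (a latching key, it does not spring back)
- timer_red: red bench timer, standing loose on the bench on a rubber foot, 0.22 to 0.4 kg: case 84 (x) x 64 (y) x 34 mm tall, dark display on the -x half of its top, round start key on the +x half. Origin under the case's centre, z up. One of the three to start
- keytop_red (a point): centre of the flat top of the red timer's round start key (38 mm across, red), 14 mm along the timer's own +x from its centre; 46 mm above the bench when the key is up, 36 mm when it is fully down; moves with the key
- key_red (a joint): travel of the red start key straight down: 0 = up (not started), 0.010 m = fully down. Starts near 0; it counts as started from 0.005. It yields at about 2.5 N rising to 4 N at full travel, and stays where it is left (a latching key, it does not spring back)
- timer_green: green bench timer, standing loose on the bench on a rubber foot, 0.22 to 0.4 kg: case 84 (x) x 64 (y) x 34 mm tall, dark display on the -x half of its top, round start key on the +x half. Origin under the case's centre, z up. Same model, not to be started: bystander
- keytop_green (a point): centre of the flat top of the green timer's round start key (38 mm across, green), 14 mm along the timer's own +x from its centre; 46 mm above the bench when the key is up, 36 mm when it is fully down; moves with the key
- key_green (a joint): travel of the green start key straight down: 0 = up (not started), 0.010 m = fully down. Starts near 0; it counts as started from 0.005. It yields at about 2.5 N rising to 4 N at full travel, and stays where it is left (a latching key, it does not spring back)
- timer_grey: grey bench timer, standing loose on the bench on a rubber foot, 0.22 to 0.4 kg: case 84 (x) x 64 (y) x 34 mm tall, dark display on the -x half of its top, round start key on the +x half. Origin under the case's centre, z up. Same model, not to be started: bystander
- keytop_grey (a point): centre of the flat top of the grey timer's round start key (38 mm across, grey), 14 mm along the timer's own +x from its centre; 46 mm above the bench when the key is up, 36 mm when it is fully down; moves with the key
- key_grey (a joint): travel of the grey start key straight down: 0 = up (not started), 0.010 m = fully down. Starts near 0; it counts as started from 0.005. It yields at about 2.5 N rising to 4 N at full travel, and stays where it is left (a latching key, it does not spring back)
- specimen_cup: lidded specimen cup, clear with orange lid, 44 mm across, 46 mm tall; origin under its centre. Bystander
- reagent_bottle: amber bottle with white cap, 60 mm across, 130 mm tall; origin under its centre. Bystander
- stain_jar: white jar with blue lid, 60 mm across, 70 mm tall; origin under its centre. Bystander
- slide_box: blue slide box with white lid, 102 x 82 x 33 mm; origin under its centre. Bystander
- tube_rack: white rack full of capped sample tubes, 60 x 150 mm, 92 mm tall over the caps; origin under its centre. Bystander
Mind the look-alikes: they are no part of the job. There is more than one size of the timer_yellow; the one meant has the size given above.

How it is judged:
By the outcome, as a careful person would: the job done as asked, in the order asked, and still so for the second after the job is handed in, with the robot touching nothing.
It also fails if it takes over 61 s, if anything falls off the work surface, if the arm or the gripper's body presses on something with over 40 N, if the wrist force passes 120 N, or if a joint passes its speed limit or range.

ROBOT

A 6-joint arm with a two-finger parallel gripper is mounted at the origin on the work surface. World frame = base frame: x ahead of the robot, y to its left, z up, the work surface at z = 0. Lengths are in m, angles in rad, forces in N, time in s.
With the tool pointing down it reaches from about 0.15 to 0.775 m from the base axis. Payload 6.1 kg.
Tool frame: the origin (TCP) lies at the very end of the fingers, on their centre line; the grasp point (between the pads) lies manip.grip_depth behind it (manip.grip_depth is the distance from the TCP to the grasp point, in m); z points along the fingers, x is the direction in which the jaws open and shut, and the axes are right-handed (so a half turn about z gives the same grasp; the last joint's range is limited). The gripper opens to 85 mm and grips with 20 to 120 N. Pads are 22 mm wide; open, the fingers measure 114 mm over their backs; the gripper's body (76 mm by 85 mm) begins 54 mm behind the grasp point. The pads swing forward as they close: fully open they stand 13 mm farther back than shut.
Start: joints at [-1.189, 0.126, -0.04, 1.405, 0, 1.571], TCP at [0.196, -0.487, 0.21] pointing down, gripper open.
Joint ranges: [-2.72, 2.72], [-0.95, 1.95], [-1.27, 1.35], [-1.78, 2.02], [-1.46, 1.47], [-3.14, 3.14]. Speed limits (rad/s): [2.39, 2.39, 3.01, 3.14, 3.14, 3.14].

INTERFACE

Orientations are given as a unit quaternion [x, y, z, w].
In Python, from bench import manip gives the robot as it stands. The module is installed in compiled form; this text tells all that it offers.
- The arm moves only by the shell command python3 -m crank 'ROWS' [FORCE]. ROWS is JSON, a list of rows, each a list of 3 entries, a list of its own where there are three numbers: the closure, from 0 (fully open) to 1 (shut), then the shift along the world's x, y, z in mm, then the turn, a rotation vector about the world's x, y, z in degrees. A call has 1 to 5 rows; each row shifts and turns the commanded pose from where the row before left it; what a row does not reach is not made up. A row lasts 1/8 s, in which the tool goes at most 62.5 mm and 10.7 degrees, less where a joint would pass 70% of its speed; a pose out of reach is approached as far as the arm can. A call with a gripper value outside its range is refused whole. The fingers move at their own pace and stop on an object; FORCE is the grip in N (left out, the last holds). Time passes only in rows, so rows that do not move let the fingers close. It gives the time, the measured TCP pose, the force and the opening at its end, in the units of the state.
- manip.get_obs(): the state, without advancing time (a new reading comes with each control period).
- manip.capture(name): name is "side" or "top"; returns (picture, depth): 384x512x3 uint8, red, green, blue; 384x512 float32, m along the optical axis (not along the pixel's ray), 0 where there is no reading.
- manip.get_calibration(name): a dict with "vfov" (degrees; the focal length in pixels is half the picture's height over the tangent of half this angle, whatever the lens; pixels are square), "cx", "cy" (the principal point, pixels), "rvec" (rotation vector, rad) and "tvec" (3), from world to camera coordinates, as OpenCV has them. Camera axes: x right, y down, z forward; pixel columns grow to the right and rows downward; lengths in m; the calibration is good to about 2 mm. A picture is of the moment at which its call begins. get_calibration takes no time and is no camera call.
- manip.close_job(): hands the job in, once; it reports no verdict.
The state is a dict: "t": time; "qpos": joint angles; "joint_vel": joint speeds; "tau": joint torques, N m; "tcp_pos": TCP position; "eef_rot": TCP orientation; "wrist_force": force on the tool from outside, world axes, zero at the start; "torque": the same for the moment, N m; "gripper_width": finger opening in m.
Only numpy, scipy, OpenCV 4.12 (cv2) and the standard library are available. Lean on these libraries where they do the work, as an engineer would, in place of code of your own. Each camera call takes 0.05 s, during which the arm holds its last target.

## Working session

There is one attempt and no reset: what is moved stays moved. The work goes in short steps, Python scripts to look and compute and a shell command to move; the robot and the scene stay as the last step left them, time stands still between calls to the robot, and variables do not carry over. Pictures are saved under pics/ and viewed, and the job is handed in when it is done.

```bash
mkdir -p pics; python3 - <<'E'
from bench import manip
import cv2,numpy as np
for n in("top","side"):
    p,d=manip.capture(n); cv2.imwrite(f"pics/{n}0.png",p[:,:,::-1]); np.savez(f"{n}0.npz",p=p,d=d)
    print(n,manip.get_calibration(n))
print(manip.get_obs(),manip.grip_depth)
E
```

```text
top {'vfov': 42.60950584885704, 'cx': 254.466621199644, 'cy': 193.0902694001056, 'rvec': array([ 2.18720841, -2.13335118,  0.12836803]), 'tvec': array([-0.00633038,  0.48784991,  1.32006248])}
side {'vfov': 56.32909167329377, 'cx': 251.87168782665313, 'cy': 188.00607448432308, 'rvec': array([ 0.10842241, -2.78880325,  1.34100863]), 'tvec': array([0.48379339, 0.08222197, 1.10832233])}
{'t': 0.1, 'qpos': array([-1.18898633e+00,  1.26340815e-01, -4.04861264e-02,  1.40541366e+00,
       -2.61738284e-05,  1.57079763e+00]), 'joint_vel': array([ 7.48319886e-04, -4.01670312e-04,  1.28922620e-03,  7.90424772e-05,
        8.01922726e-04, -1.93580936e-04]), 'tau': array([ 1.36046594e-03, -4.36905134e+01,  3.53605771e+01,  1.36652979e-02,
        9.65389791e-05, -4.96497510e-07]), 'tcp_pos': array([ 0.19546042, -0.48683198,  0.20900484]), 'eef_rot': array([ 8.28431902e-01, -5.60089334e-01, -6.05573656e-04, -3.93620163e-04]), 'wrist_force': array([0.08243408, 1.1412209 , 0.46324919]), 'torque': array([0.00577921, 0.03506557, 0.04842662]), 'gripper_width': 0.0852855317508587} 0.0187
```

View pics/top0.png

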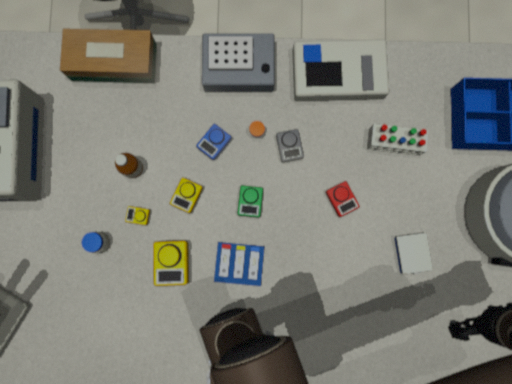

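View pics/side0.png

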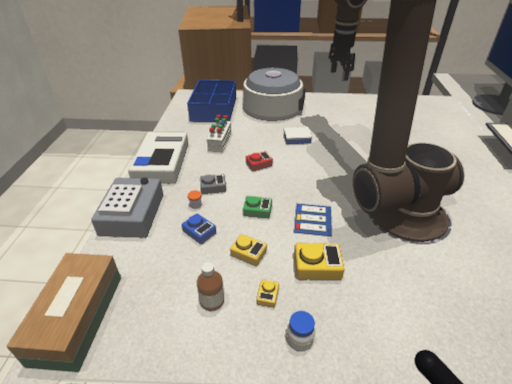

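The top view shows the blue timer near pixel (214,141), grey (290,145), green (250,200) and red (342,198). There are three yellow ones: mid-sized (186,195), small (138,215) and large (170,262). Next I'll measure the keys and the sizes.

```bash
cat > h.py <<'E'
import numpy as np,cv2
from bench import manip
def cam(n):
    c=manip.get_calibration(n); f=192/np.tan(np.radians(c['vfov'])/2)
    return f,c['cx'],c['cy'],cv2.Rodrigues(c['rvec'])[0],np.array(c['tvec'])
def ray(n,u,v,z):
    f,cx,cy,R,t=cam(n); d=R.T@np.array([(u-cx)/f,(v-cy)/f,1]); o=-R.T@t
    return o+d*(z-o[2])/d[2]
def proj(n,P):
    f,cx,cy,R,t=cam(n); q=(R@np.atleast_2d(P).T).T+t
    return q[:,:2]/q[:,2:]*f+[cx,cy]
def pts(n,d):
    f,cx,cy,R,t=cam(n); v,u=np.mgrid[:384,:512]
    q=np.stack([(u-cx)/f*d,(v-cy)/f*d,d],-1)-t
    return q@R
E
python3 - <<'E'
from h import *
z=np.load('top0.npz');p,d=z['p'],z['d'];P=pts('top',d)
c=p[90:300,110:380,::-1]
cv2.imwrite('pics/top0c.png',cv2.resize(c,None,fx=2.9,fy=2.8,interpolation=cv2.INTER_CUBIC)[:600])
h=cv2.cvtColor(p,cv2.COLOR_RGB2HSV).astype(int)
for n,(u,v) in dict(blue=(214,141),yellow=(186,195),ysmall=(138,215),ylarge=(170,262),green=(250,200),red=(342,198),grey=(290,145)).items():
    r=26; sl=np.s_[v-r:v+r,u-r:u+r]
    Q=P[sl].reshape(-1,3); ok=(d[sl].ravel()>0); Q=Q[ok]
    case=Q[(Q[:,2]>.02)&(Q[:,2]<.08)]
    # keep component near centre
    c0=ray('top',u,v,.03)[:2]
    case=case[np.linalg.norm(case[:,:2]-c0,axis=1)<.065]
    (cc,wh,a)=cv2.minAreaRect((case[:,:2]*1000).astype(np.float32))
    k=case[case[:,2]>.040]
    print(n,len(case),np.round(cc),np.round(wh),round(a),'key',len(k),np.round(k.mean(0)*1000),np.round(np.median(k[:,2])*1000), 'zmed bench',np.round(np.median(Q[:,2])*1000))
E
```

```text
blue 698 [630. 123.] [67. 85.] 53 key 146 [639. 116.  45.] 45.0 zmed bench 1.0
yellow 719 [478. 195.] [65. 84.] 67 key 151 [490. 189.  45.] 46.0 zmed bench 1.0
ysmall 343 [419. 327.] [60. 46.] 82 key 0 [nan nan nan] nan zmed bench -0.0
ylarge 1497 [293. 227.] [119.  92.] 3 key 1451 [294. 226.  52.] 49.0 zmed bench 44.0
green 715 [466.  18.] [64. 84.] 85 key 152 [477.  17.  45.] 44.0 zmed bench 0.0
red 724 [ 478. -236.] [84. 65.] 28 key 150 [ 490. -229.   44.] 44.0 zmed bench 0.0
grey 697 [624. -88.] [85. 65.] 12 key 143 [636. -86.  44.] 44.0 zmed bench 1.0<stdin>:15: RuntimeWarning: Mean of empty slice.
  ret = um.true_divide(
  return _methods._mean(a, axis=axis, dtype=dtype,
  ret = ret.dtype.type(ret / rcount)
```

View pics/top0c.png

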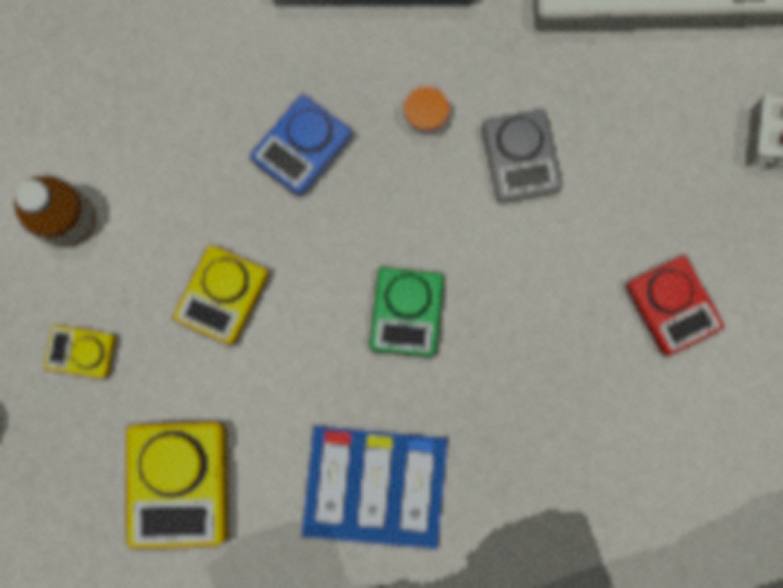

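Sizes match: the mid-sized yellow is 84x65 mm. Key tops are blue (639,116), yellow (490,189) and red (490,-229) mm. I'll close the gripper while moving over the blue key.

```bash
python3 -m crank '[[1,[22,30,0],[0,0,0]],[1,[22,30,0],[0,0,0]],[1,[22,30,0],[0,0,0]],[1,[22,30,0],[0,0,0]],[1,[22,30,0],[0,0,0]]]' 20
python3 -m crank '[[1,[22,30,0],[0,0,0]],[1,[22,30,0],[0,0,0]],[1,[22,30,0],[0,0,0]],[1,[22,30,0],[0,0,0]],[1,[22,30,0],[0,0,0]]]'
python3 -m crank '[[1,[22,30,-10],[0,0,0]],[1,[22,30,-10],[0,0,0]],[1,[22,30,-10],[0,0,0]],[1,[22,30,-10],[0,0,0]],[1,[22,30,-10],[0,0,0]]]'
python3 -m crank '[[1,[22,30,-10],[0,0,0]],[1,[22,30,-10],[0,0,0]],[1,[22,30,-10],[0,0,0]],[1,[22,30,-10],[0,0,0]],[1,[22,30,-10],[0,0,0]]]'
python3 -m crank '[[1,[0,0,0],[0,0,0]],[1,[0,0,0],[0,0,0]]]'
```

```text
t: 0.72
tcp_pos: [0.306, -0.336, 0.2093]
eef_rot: [0.828, -0.56, -0.0, -0.0]
wrist_force: [1.4, -0.1, -1.2]
gripper_width: -0.0002
t: 1.35
tcp_pos: [0.416, -0.186, 0.2094]
eef_rot: [0.828, -0.56, -0.0, 0.0]
wrist_force: [0.2, 0.1, -1.0]
gripper_width: -0.0001
t: 1.98
tcp_pos: [0.526, -0.0361, 0.159]
eef_rot: [0.828, -0.56, -0.0, 0.0]
wrist_force: [-0.4, 0.0, 0.4]
gripper_width: -0.0001
t: 2.6
tcp_pos: [0.636, 0.1138, 0.1088]
eef_rot: [0.828, -0.56, -0.0, 0.0]
wrist_force: [0.7, -0.1, 0.3]
gripper_width: -0.0001
t: 2.85
tcp_pos: [0.6351, 0.1125, 0.1093]
eef_rot: [0.828, -0.56, -0.0, 0.001]
wrist_force: [-0.1, 0.3, -0.3]
gripper_width: 0.0003
```

```bash
python3 -m crank '[[1,[4,3,-10],[0,0,0]],[1,[0,0,-15],[0,0,0]],[1,[0,0,-15],[0,0,0]],[1,[0,0,-7],[0,0,0]],[1,[0,0,0],[0,0,0]]]'
python3 - <<'E'
from h import *
for n in("top","side"):
    p,d=manip.capture(n);o=manip.get_obs()['tcp_pos'];np.savez(n+'1.npz',p=p,d=d)
    u,v=proj(n,o)[0];print(n,o,u,v,proj(n,[.639,.116,.046]))
    q=p[:,:,::-1].copy();x,y=int(u),int(v);c=q[y-50:y+50,x-65:x+65]
    cv2.imwrite(f'pics/{n}1.png',cv2.resize(c,None,fx=5,fy=5,interpolation=cv2.INTER_CUBIC))
E
```

```text
t: 3.48
tcp_pos: [0.639, 0.1156, 0.0617]
eef_rot: [0.828, -0.56, -0.001, 0.001]
wrist_force: [0.0, -0.4, -0.3]
gripper_width: 0.0002
top [0.6394644  0.11576758 0.06251538] 215.30706360403417 135.05982034471447 [[215.6819072  136.64009695]]
side [0.63976648 0.11582683 0.06298668] 194.4646784155774 215.0742062973148 [[195.36329569 219.4505214 ]]
```

View pics/side1.png

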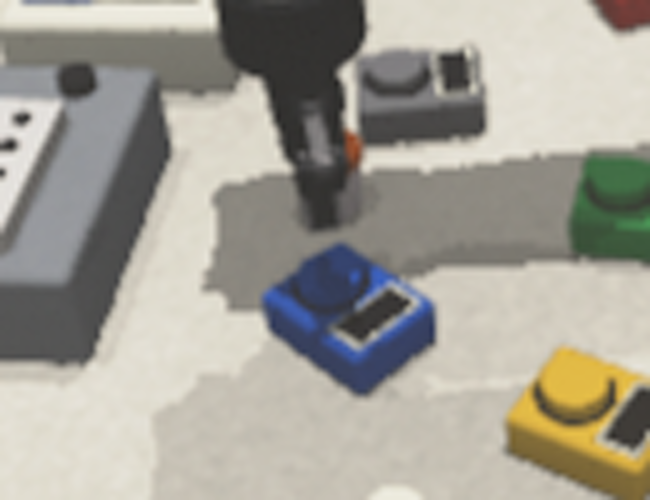

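View pics/top1.png

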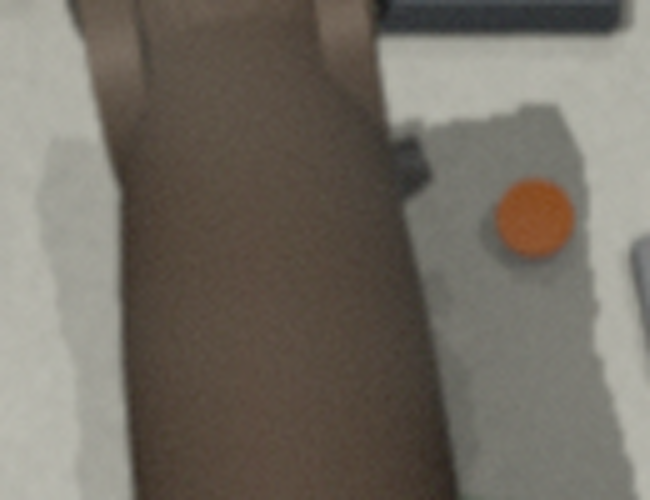

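```bash
python3 - <<'E'
from h import *
z=np.load('side1.npz');P=pts('side',z['d'])
for v in range(196,226,1):
    print(v,' '.join('%d,%d,%d'%tuple(P[v,u]*1000) for u in range(188,201,3)))
E
```

```text
196 635,159,171 624,167,178 618,164,175 610,162,174 646,9,44
197 631,171,177 624,170,177 616,169,176 609,169,177 646,11,42
198 631,172,175 624,171,174 616,171,174 609,169,174 647,9,36
199 631,175,173 624,173,172 616,173,173 609,170,171 648,7,30
200 636,162,159 624,173,170 617,172,168 611,165,163 648,7,26
201 638,156,150 624,173,166 621,161,155 614,155,151 649,6,21
202 641,148,140 628,165,155 622,158,150 617,148,142 649,9,20
203 642,146,134 630,159,147 626,145,134 620,140,131 650,7,13
204 651,121,108 634,148,133 632,127,116 657,16,17 650,7,10
205 653,116,101 639,133,116 632,130,114 657,18,15 650,10,7
206 690,8,0 641,130,109 633,127,107 657,19,11 651,7,0
207 690,9,-3 640,131,108 634,126,103 657,20,7 650,13,1
208 688,17,-1 641,131,103 635,125,98 659,18,1 649,16,1
209 687,20,-2 642,129,98 634,127,97 659,19,-1 649,19,0
210 687,24,-2 642,131,96 635,127,93 658,24,-1 648,22,-2
211 684,34,1 642,131,92 637,121,83 656,32,1 647,28,0
212 684,36,0 674,36,0 665,36,0 656,32,-2 645,35,1
213 683,39,-1 673,40,0 663,41,1 654,41,1 645,39,0
214 681,46,0 672,46,1 663,42,-1 642,80,34 644,43,0
215 681,49,0 671,49,0 651,84,33 641,84,34 643,47,0
216 680,54,0 655,101,45 645,102,46 638,97,42 632,87,33
217 679,58,-1 654,103,42 645,105,45 636,105,45 631,90,32
218 677,64,0 653,110,45 644,108,44 635,109,45 627,107,44
219 661,114,44 652,112,43 643,113,45 634,112,45 626,112,45
220 660,118,45 651,119,45 642,117,44 634,115,44 626,113,42
221 659,121,43 651,120,43 641,121,45 633,120,44 625,118,42
222 659,124,42 650,123,42 640,126,46 632,124,44 625,117,38
223 659,124,38 648,131,46 639,130,46 631,129,45 626,116,33
224 660,123,33 648,133,44 640,130,41 631,130,42 624,123,36
225 659,127,33 649,131,38 640,132,39 632,128,36 624,126,34
```

The side view shows the key at about (195,220). The fingertip ends at about (194,211), roughly 20 mm higher than the reported TCP implies. I'll descend in small steps and watch the force.

```bash
python3 -m crank '[[1,[0,0,-8],[0,0,0]],[1,[0,0,-4],[0,0,0]],[1,[0,0,0],[0,0,0]]]'
python3 -m crank '[[1,[0,0,-3],[0,0,0]],[1,[0,0,0],[0,0,0]]]'
python3 - <<'E'
from h import *
n='side'
p,d=manip.capture(n);o=manip.get_obs();print(o['tcp_pos'],o['wrist_force']);np.savez(n+'2.npz',p=p,d=d)
q=p[:,:,::-1].copy();x,y=194,215;c=q[y-50:y+50,x-65:x+65]
cv2.imwrite(f'pics/{n}2.png',cv2.resize(c,None,fx=5,fy=5,interpolation=cv2.INTER_CUBIC))
P=pts('side',d)
for v in range(206,220,1):
    print(v,' '.join('%d,%d,%d'%tuple(P[v,u]*1000) for u in range(188,201,2)))
E
```

```text
t: 3.95
tcp_pos: [0.6392, 0.1158, 0.0501]
eef_rot: [0.828, -0.56, -0.0, 0.0]
wrist_force: [0.1, -0.1, -0.5]
gripper_width: 0.0003
t: 4.2
tcp_pos: [0.6395, 0.1158, 0.0475]
eef_rot: [0.828, -0.56, -0.0, 0.0]
wrist_force: [0.6, -0.6, -0.0]
gripper_width: -0.0001
[0.63959246 0.11582853 0.0476392 ] [-0.05472279  0.42175038  0.43400968]
206 690,8,0 631,168,144 627,163,140 622,161,138 619,155,133 614,152,131 651,8,1
207 689,13,0 632,166,139 630,157,131 628,145,120 624,139,115 656,14,3 651,9,-1
208 687,20,1 635,158,128 633,148,119 634,127,100 630,120,95 655,17,1 650,13,-1
209 686,23,0 639,148,115 639,131,100 634,127,96 632,116,87 655,21,0 649,20,0
210 406,851,760 647,125,90 640,129,95 634,128,94 631,119,86 654,24,0 648,22,-2
211 685,30,-1 647,126,88 640,130,91 635,127,89 632,120,82 653,29,0 646,30,1
212 684,37,0 648,125,82 641,128,86 635,129,87 630,128,86 652,34,0 646,32,-1
213 683,39,-1 648,124,78 641,130,84 636,126,80 631,126,81 651,38,0 644,40,1
214 406,851,760 648,127,76 642,128,78 636,129,79 631,127,78 651,42,-1 643,45,2
215 680,52,2 649,125,72 642,129,76 638,122,69 645,81,31 639,81,31 644,44,-2
216 680,53,-1 673,53,0 652,100,44 645,101,45 640,99,44 634,99,44 632,86,32
217 679,57,-1 656,106,45 651,104,43 645,103,43 639,105,45 633,105,46 631,91,32
218 677,65,1 655,110,45 650,108,44 644,109,45 638,108,44 632,109,45 627,106,43
219 661,113,44 655,113,43 649,112,43 643,114,46 637,113,45 631,113,45 626,112,45
```

View pics/side2.png

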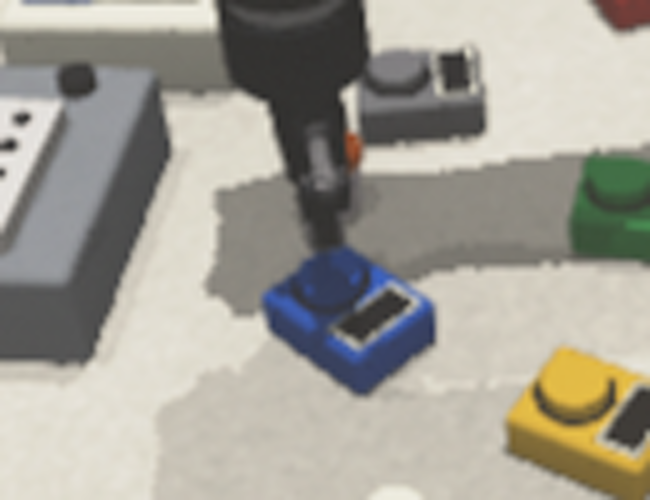

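The visible fingertip is still about 24 mm above the key and there is no contact force, so I'll keep going down in steps.

```bash
for i in 1; do :; done
python3 -m crank '[[1,[0,0,-3],[0,0,0]],[1,[0,0,0],[0,0,0]]]'
python3 -m crank '[[1,[0,0,-3],[0,0,0]],[1,[0,0,0],[0,0,0]]]'
```

```text
t: 4.5
tcp_pos: [0.6394, 0.1158, 0.0444]
eef_rot: [0.828, -0.56, -0.0, 0.0]
wrist_force: [0.5, -0.2, -1.2]
gripper_width: -0.0
t: 4.75
tcp_pos: [0.6394, 0.1158, 0.0414]
eef_rot: [0.828, -0.56, -0.0, 0.0]
wrist_force: [-0.2, -0.0, 0.7]
gripper_width: 0.0
```

```bash
python3 - <<'E'
from h import *
n='side'
p,d=manip.capture(n);o=manip.get_obs();print(o['tcp_pos'],o['wrist_force'])
q=p[:,:,::-1].copy();x,y=194,215;c=q[y-50:y+50,x-65:x+65]
cv2.imwrite(f'pics/{n}3.png',cv2.resize(c,None,fx=5,fy=5,interpolation=cv2.INTER_CUBIC))
E
```

```text
[0.639471   0.11579168 0.04149926] [ 0.50711931 -0.12976191 -0.29687013]
```

View pics/side3.png

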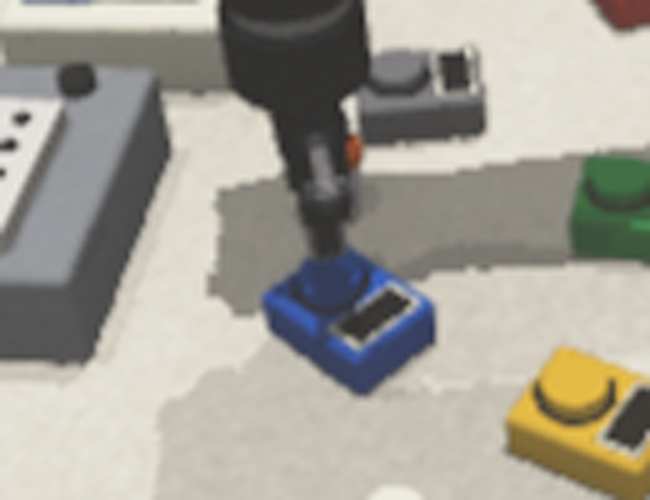

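```bash

python3 -m crank '[[1,[0,0,-3],[0,0,0]],[1,[0,0,-3],[0,0,0]],[1,[0,0,0],[0,0,0]]]'
python3 -m crank '[[1,[0,0,-3],[0,0,0]],[1,[0,0,-3],[0,0,0]],[1,[0,0,0],[0,0,0]]]'
python3 -m crank '[[1,[0,0,-2],[0,0,0]],[1,[0,0,0],[0,0,0]]]'
```

```text
t: 5.18
tcp_pos: [0.6393, 0.1158, 0.0352]
eef_rot: [0.828, -0.56, -0.0, 0.0]
wrist_force: [0.3, -0.2, -0.4]
gripper_width: -0.0002
t: 5.55
tcp_pos: [0.6393, 0.1158, 0.0293]
eef_rot: [0.828, -0.56, -0.0, 0.0]
wrist_force: [0.4, 1.0, -0.4]
gripper_width: -0.0001
t: 5.8
tcp_pos: [0.6395, 0.1158, 0.0275]
eef_rot: [0.828, -0.56, -0.0, 0.0]
wrist_force: [-0.4, -0.4, -0.8]
gripper_width: -0.0
```

```bash

python3 -m crank '[[1,[0,0,-2],[0,0,0]],[1,[0,0,0],[0,0,0]]]'
python3 -m crank '[[1,[0,0,-2],[0,0,0]],[1,[0,0,0],[0,0,0]]]'
python3 -m crank '[[1,[0,0,-2],[0,0,0]],[1,[0,0,0],[0,0,0]]]'
python3 - <<'E'
from h import *
n='side'
p,d=manip.capture(n);o=manip.get_obs();print(o['tcp_pos'],o['wrist_force'])
q=p[:,:,::-1].copy();x,y=194,215;c=q[y-50:y+50,x-65:x+65]
cv2.imwrite(f'pics/{n}4.png',cv2.resize(c,None,fx=5,fy=5,interpolation=cv2.INTER_CUBIC))
P=pts('side',d)
for v in range(214,228,1):
    print(v,' '.join('%d,%d,%d'%tuple(P[v,u]*1000) for u in range(186,205,3)))
E
```

```text
t: 6.05
tcp_pos: [0.6395, 0.1158, 0.0255]
eef_rot: [0.828, -0.56, -0.0, 0.0]
wrist_force: [0.5, -0.0, -0.3]
gripper_width: -0.0001
t: 6.3
tcp_pos: [0.6396, 0.1158, 0.0237]
eef_rot: [0.828, -0.56, 0.0, -0.0]
wrist_force: [-1.7, -0.2, -0.2]
gripper_width: -0.0001
t: 6.55
tcp_pos: [0.6396, 0.1158, 0.0217]
eef_rot: [0.828, -0.56, 0.0, -0.0]
wrist_force: [-0.2, 0.1, 0.7]
gripper_width: -0.0003
[0.63962402 0.11581083 0.02171578] [-0.78601417  0.29555624  1.29646241]
214 688,44,-1 678,46,0 630,164,112 628,145,94 619,147,97 641,41,-1 631,42,0
215 686,52,1 679,46,-3 636,147,92 634,126,73 638,84,34 639,49,1 631,44,-2
216 686,53,-1 677,52,-2 642,130,73 634,127,70 638,88,34 639,53,0 630,51,0
217 686,56,-3 675,58,0 643,130,69 634,128,67 629,117,57 406,851,760 630,53,-2
218 683,65,0 406,851,760 642,133,68 635,127,62 629,118,54 627,96,33 628,60,0
219 683,66,-2 659,111,41 643,132,62 636,125,56 630,117,49 626,101,34 618,96,30
220 682,72,0 658,115,42 646,125,52 636,128,55 630,118,47 625,105,34 617,103,33
221 669,110,32 656,121,43 645,127,50 637,125,49 631,118,42 624,112,37 616,108,33
222 667,116,34 656,123,42 646,126,45 639,121,41 630,122,43 624,113,34 616,110,32
223 666,121,35 655,127,41 646,129,44 638,126,42 630,124,41 623,115,32 614,116,34
224 665,125,35 655,128,38 646,129,40 637,130,42 630,125,37 622,123,35 613,122,35
225 665,127,33 656,127,33 645,133,40 636,134,41 630,126,34 621,126,35 612,126,35
226 664,132,33 656,130,32 646,133,36 637,132,36 629,130,34 620,130,35 612,129,35
227 663,135,33 654,137,35 646,134,33 637,135,34 629,133,33 619,136,36 611,133,34
```

View pics/side4.png

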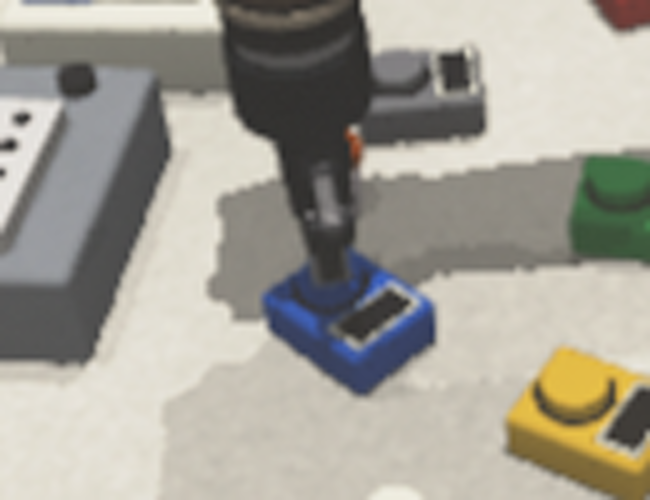

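The key surface now reads about 42 mm, so pressing has begun. I'll continue in small steps.

```bash
cat > lv.py <<'E'
from h import *
import sys
# key level in side view around given key centre
kx,ky,tag=float(sys.argv[1]),float(sys.argv[2]),sys.argv[3]
p,d=manip.capture('side');o=manip.get_obs();print(o['t'],o['tcp_pos'].round(4),o['wrist_force'].round(1))
P=pts('side',d);r=np.hypot(P[...,0]-kx,P[...,1]-ky);m=(r<.017)&(P[...,2]>.03)&(P[...,2]<.05)&(d>0)
print(m.sum(),np.percentile(P[m][:,2],[10,25,50,75,90]).round(4))
x,y=proj('side',[kx,ky,.04])[0].astype(int);c=p[y-40:y+40,x-50:x+50,::-1]
cv2.imwrite(f'pics/{tag}.png',cv2.resize(c,None,fx=6,fy=6,interpolation=cv2.INTER_CUBIC))
E
python3 -m crank '[[1,[0,0,-2],[0,0,0]],[1,[0,0,0],[0,0,0]],[1,[0,0,0],[0,0,0]]]'
python3 -m crank '[[1,[0,0,-1],[0,0,0]],[1,[0,0,0],[0,0,0]],[1,[0,0,0],[0,0,0]]]'
python3 lv.py .639 .116 b1
```

```text
t: 6.98
tcp_pos: [0.6396, 0.1158, 0.0196]
eef_rot: [0.828, -0.56, 0.0, -0.0]
wrist_force: [0.0, 0.2, 1.7]
gripper_width: -0.0002
t: 7.35
tcp_pos: [0.6396, 0.1158, 0.0187]
eef_rot: [0.828, -0.56, 0.0, -0.0]
wrist_force: [-0.2, 0.1, 2.7]
gripper_width: 0.0003
7.4 [0.6396 0.1158 0.0187] [-1.3 -0.1  2.7]
56 [0.0346 0.0369 0.0396 0.0413 0.0456]
```

View pics/b1.png

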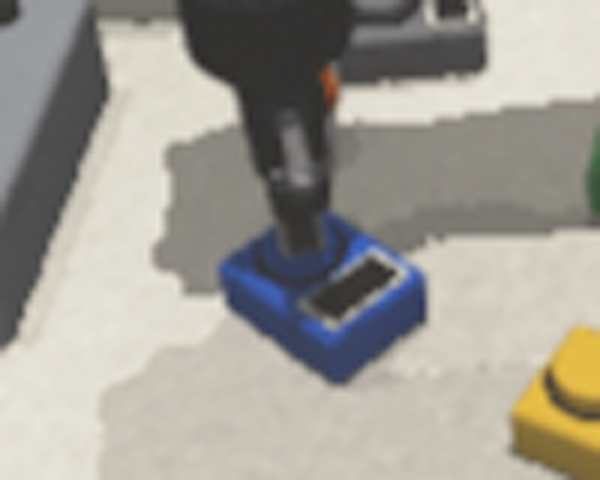

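Key is at about 40 mm. Two more millimetres, then I'll lift and check.

```bash

python3 -m crank '[[1,[0,0,-1],[0,0,0]],[1,[0,0,0],[0,0,0]],[1,[0,0,0],[0,0,0]]]'
python3 -m crank '[[1,[0,0,-1],[0,0,0]],[1,[0,0,0],[0,0,0]],[1,[0,0,0],[0,0,0]]]'
python3 lv.py .639 .116 b2
python3 -m crank '[[1,[0,0,5],[0,0,0]],[1,[0,0,15],[0,0,0]],[1,[0,0,40],[0,0,0]],[1,[0,0,20],[0,0,0]]]'
python3 lv.py .639 .116 b3
```

```text
t: 7.78
tcp_pos: [0.6396, 0.1158, 0.0177]
eef_rot: [0.828, -0.56, 0.0, -0.0]
wrist_force: [-1.0, 0.2, 1.9]
gripper_width: 0.0001
t: 8.15
tcp_pos: [0.6396, 0.1158, 0.0166]
eef_rot: [0.828, -0.56, -0.0, 0.0]
wrist_force: [-0.2, -0.6, 2.0]
gripper_width: 0.0002
8.2 [0.6396 0.1158 0.0166] [-0.6 -0.6  2.4]
56 [0.0353 0.0362 0.0379 0.0402 0.0462]
t: 8.7
tcp_pos: [0.6406, 0.116, 0.1]
eef_rot: [0.828, -0.56, 0.001, -0.001]
wrist_force: [0.5, -0.0, 0.1]
gripper_width: 0.0001
8.75 [0.6416 0.1162 0.1024] [0.7 0.2 2.8]
81 [0.0354 0.0363 0.0374 0.0385 0.0394]
```

View pics/b3.png

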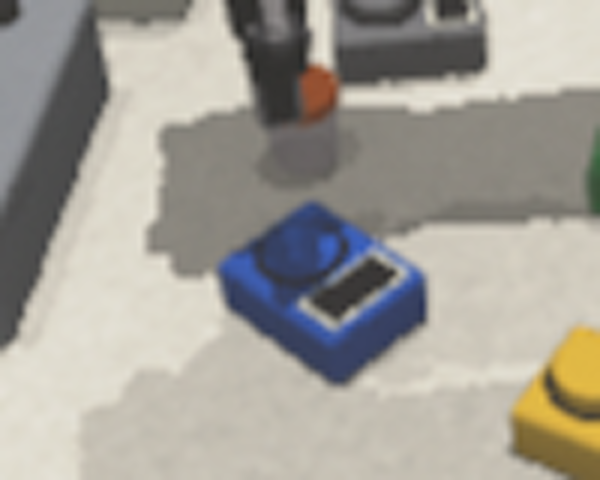

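Blue stays down, with its key top at about 38 mm, which is roughly 8 mm of travel. Next, yellow.

```bash

python3 -m crank '[[1,[-30,15,0],[0,0,0]],[1,[-30,15,0],[0,0,0]],[1,[-30,15,0],[0,0,0]],[1,[-30,15,0],[0,0,0]],[1,[-30,13,0],[0,0,0]]]'
python3 -m crank '[[1,[0,0,-20],[0,0,0]],[1,[0,0,-20],[0,0,0]],[1,[0,0,-12],[0,0,0]],[1,[0,0,0],[0,0,0]],[1,[0,0,0],[0,0,0]]]'
python3 lv.py .490 .189 y1
```

```text
t: 9.38
tcp_pos: [0.4886, 0.1893, 0.0969]
eef_rot: [0.828, -0.56, 0.0, -0.0]
wrist_force: [0.5, 0.1, 0.3]
gripper_width: 0.0
t: 10.0
tcp_pos: [0.4901, 0.1889, 0.0453]
eef_rot: [0.828, -0.56, 0.0, -0.0]
wrist_force: [0.3, 0.5, 0.0]
gripper_width: -0.0002
10.05 [0.4902 0.1889 0.0455] [-0.4 -0.1  0.4]
102 [0.0398 0.0436 0.045  0.0458 0.047 ]
```

View pics/y1.png

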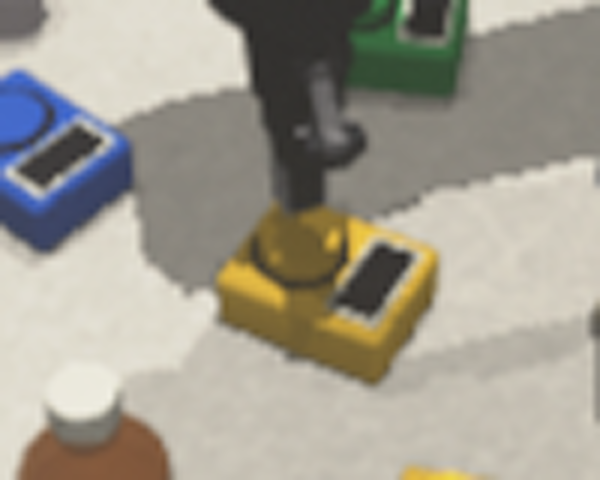

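The finger is centred over the yellow key, at about (300,240) in the crop. Pressing.

```bash

python3 -m crank '[[1,[0,0,-10],[0,0,0]],[1,[0,0,-7],[0,0,0]],[1,[0,0,0],[0,0,0]]]'
python3 -m crank '[[1,[0,0,-2],[0,0,0]],[1,[0,0,-2],[0,0,0]],[1,[0,0,-2],[0,0,0]],[1,[0,0,0],[0,0,0]],[1,[0,0,0],[0,0,0]]]'
python3 lv.py .490 .189 y2
```

```text
t: 10.42
tcp_pos: [0.4889, 0.1886, 0.0268]
eef_rot: [0.828, -0.56, -0.0, 0.001]
wrist_force: [0.6, -0.1, 0.5]
gripper_width: -0.0
t: 11.05
tcp_pos: [0.4897, 0.1889, 0.0217]
eef_rot: [0.828, -0.56, 0.0, -0.0]
wrist_force: [0.9, -0.2, -0.3]
gripper_width: -0.0
11.1 [0.4897 0.1889 0.0217] [-0.1  0.4  0. ]
54 [0.038  0.0408 0.0427 0.0437 0.0444]
```

View pics/y2.png

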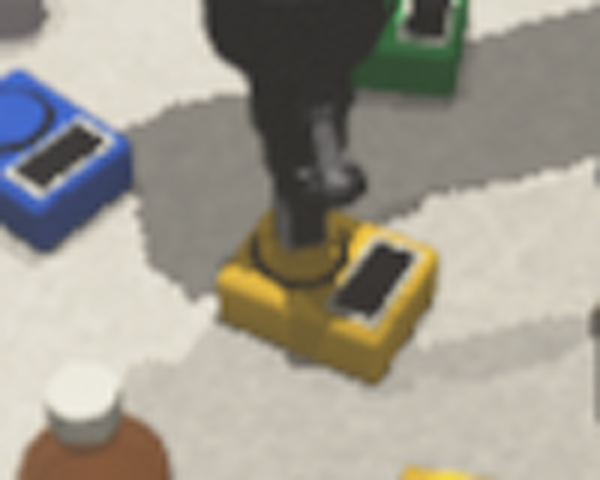

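```bash

python3 -m crank '[[1,[0,0,-2],[0,0,0]],[1,[0,0,-1],[0,0,0]],[1,[0,0,0],[0,0,0]],[1,[0,0,0],[0,0,0]]]'
python3 -m crank '[[1,[0,0,-1],[0,0,0]],[1,[0,0,-1],[0,0,0]],[1,[0,0,0],[0,0,0]],[1,[0,0,0],[0,0,0]]]'
python3 lv.py .490 .189 y3
python3 -m crank '[[1,[0,0,5],[0,0,0]],[1,[0,0,15],[0,0,0]],[1,[0,0,40],[0,0,0]],[1,[0,0,20],[0,0,0]]]'
python3 lv.py .490 .189 y4
```

```text
t: 11.6
tcp_pos: [0.4897, 0.1888, 0.0187]
eef_rot: [0.828, -0.56, 0.0, -0.0]
wrist_force: [0.9, 0.7, 1.1]
gripper_width: -0.0004
t: 12.1
tcp_pos: [0.4897, 0.1889, 0.0167]
eef_rot: [0.828, -0.56, 0.0, -0.0]
wrist_force: [1.8, 0.3, 1.4]
gripper_width: 0.0
12.15 [0.4897 0.1888 0.0167] [1.6 0.9 1.8]
56 [0.0364 0.0371 0.0385 0.0421 0.0473]
t: 12.65
tcp_pos: [0.4903, 0.1891, 0.0996]
eef_rot: [0.828, -0.56, 0.001, -0.001]
wrist_force: [0.1, -0.3, -0.3]
gripper_width: 0.0004
12.7 [0.4914 0.1895 0.1018] [1.3 0.5 2.2]
94 [0.0361 0.0368 0.0376 0.0385 0.0391]
```

View pics/y4.png

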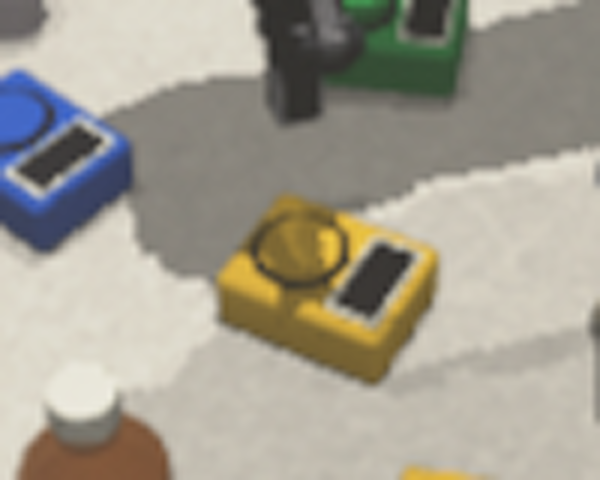

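Yellow is down (key at about 38 mm). Next, red at (490,-229), a shift of (0,-418).

```bash

python3 -m crank '[[1,[0,-42,0],[0,0,0]],[1,[0,-42,0],[0,0,0]],[1,[0,-42,0],[0,0,0]],[1,[0,-42,0],[0,0,0]],[1,[0,-42,0],[0,0,0]]]'
python3 -m crank '[[1,[0,-42,0],[0,0,0]],[1,[0,-42,0],[0,0,0]],[1,[0,-42,0],[0,0,0]],[1,[0,-42,0],[0,0,0]],[1,[0,-40,0],[0,0,0]]]'
python3 -m crank '[[1,[0,0,-20],[0,0,0]],[1,[0,0,-20],[0,0,0]],[1,[0,0,-12],[0,0,0]],[1,[0,0,0],[0,0,0]],[1,[0,0,0],[0,0,0]]]'
python3 lv.py .490 -.229 r1
```

```text
t: 13.32
tcp_pos: [0.4893, -0.0225, 0.0969]
eef_rot: [0.828, -0.56, 0.0, -0.0]
wrist_force: [-0.5, 0.5, 0.0]
gripper_width: 0.0001
t: 13.95
tcp_pos: [0.4893, -0.2306, 0.0969]
eef_rot: [0.828, -0.56, -0.0, -0.0]
wrist_force: [-0.6, 0.6, 0.1]
gripper_width: 0.0001
t: 14.58
tcp_pos: [0.49, -0.2292, 0.0454]
eef_rot: [0.829, -0.56, 0.0, -0.0]
wrist_force: [0.2, 0.4, -0.4]
gripper_width: 0.0001
14.625 [ 0.4902 -0.2293  0.0456] [1.  0.2 1. ]
45 [0.0367 0.0428 0.044  0.045  0.0459]
```

View pics/r1.png

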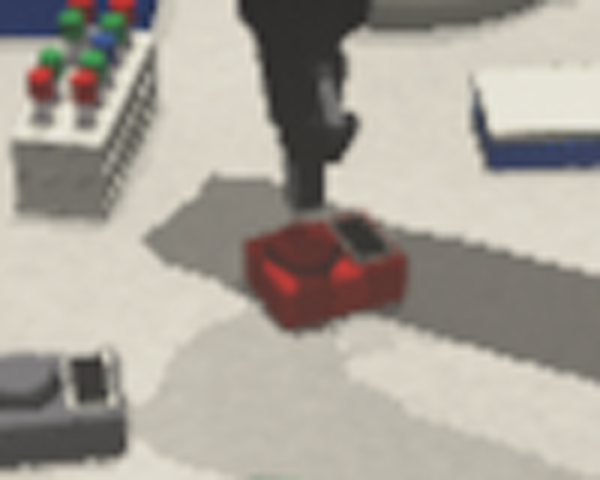

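The finger is above the red key, centred at about (303,240) in the crop.

```bash

python3 -m crank '[[1,[0,0,-10],[0,0,0]],[1,[0,0,-7],[0,0,0]],[1,[0,0,0],[0,0,0]]]'
python3 -m crank '[[1,[0,0,-2],[0,0,0]],[1,[0,0,-2],[0,0,0]],[1,[0,0,-2],[0,0,0]],[1,[0,0,0],[0,0,0]],[1,[0,0,0],[0,0,0]]]'
python3 lv.py .490 -.229 r2
```

```text
t: 15.0
tcp_pos: [0.489, -0.2289, 0.0268]
eef_rot: [0.828, -0.56, -0.001, 0.0]
wrist_force: [-0.8, -0.6, -0.3]
gripper_width: -0.0002
t: 15.62
tcp_pos: [0.4897, -0.2293, 0.0217]
eef_rot: [0.828, -0.56, 0.0, -0.0]
wrist_force: [0.1, -0.1, -0.5]
gripper_width: -0.0002
15.675 [ 0.4897 -0.2293  0.0217] [-0.2  0.4  0.5]
35 [0.0331 0.0358 0.0417 0.0438 0.0477]
```

View pics/r2.png

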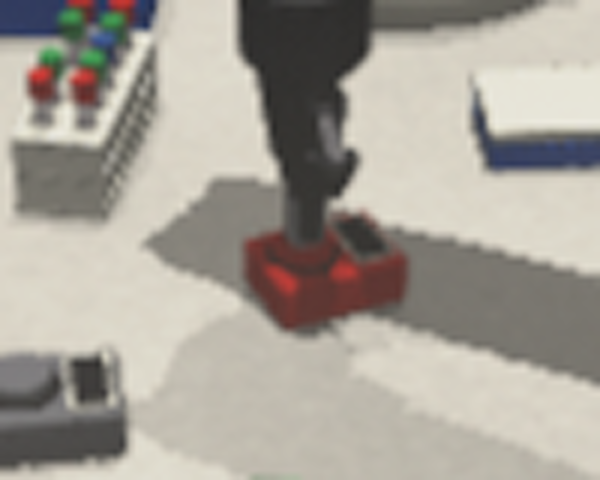

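```bash

python3 -m crank '[[1,[0,0,-2],[0,0,0]],[1,[0,0,-1],[0,0,0]],[1,[0,0,0],[0,0,0]],[1,[0,0,0],[0,0,0]]]'
python3 -m crank '[[1,[0,0,-1],[0,0,0]],[1,[0,0,-1],[0,0,0]],[1,[0,0,0],[0,0,0]],[1,[0,0,0],[0,0,0]]]'
python3 lv.py .490 -.229 r3
python3 -m crank '[[1,[0,0,5],[0,0,0]],[1,[0,0,15],[0,0,0]],[1,[0,0,40],[0,0,0]],[1,[0,0,50],[0,0,0]]]'
python3 lv.py .490 -.229 r4
python3 -m crank '[[1,[-35,-30,0],[0,0,0]],[1,[-35,-30,0],[0,0,0]],[1,[-35,-30,0],[0,0,0]],[1,[-35,-30,0],[0,0,0]],[1,[-35,-30,0],[0,0,0]]]'
python3 -m crank '[[1,[-35,-30,0],[0,0,0]],[1,[-35,-30,0],[0,0,0]],[1,[0,0,0],[0,0,0]],[1,[0,0,0],[0,0,0]]]'
python3 - <<'E'
from h import *
p,d=manip.capture('top');cv2.imwrite('pics/topE.png',p[:,:,::-1]);P=pts('top',d);P0=pts('top',np.load('top0.npz')['d'])
s,ds=manip.capture('side');cv2.imwrite('pics/sideE.png',s[:,:,::-1]);S=pts('side',ds);S0=pts('side',np.load('side0.npz')['d'])
for n,k,c in[('blue',(639,116),(630,123)),('yellow',(490,189),(478,195)),('red',(490,-229),(478,-236)),('green',(477,17),(466,18)),('grey',(636,-86),(624,-88))]:
    o=[n]
    for Q in(P0,P,S0,S):
        m=(np.hypot(Q[...,0]-k[0]/1e3,Q[...,1]-k[1]/1e3)<.015)&(Q[...,2]>.03)&(Q[...,2]<.06); o.append((np.median(Q[m][:,2])*1e3).round(1))
    for Q in(P0,P):
        m=(np.hypot(Q[...,0]-c[0]/1e3,Q[...,1]-c[1]/1e3)<.065)&(Q[...,2]>.02)&(Q[...,2]<.06)
        r=cv2.minAreaRect((Q[m][:,:2]*1e3).astype(np.float32)); o.append((np.round(r[0],1),round(r[2])))
    print(*o)
E
```

```text
t: 16.18
tcp_pos: [0.4897, -0.2292, 0.0187]
eef_rot: [0.828, -0.56, 0.0, 0.0]
wrist_force: [0.5, 0.1, 2.5]
gripper_width: 0.0001
t: 16.68
tcp_pos: [0.4897, -0.2292, 0.0167]
eef_rot: [0.828, -0.56, 0.0, -0.0]
wrist_force: [0.3, -0.0, 2.2]
gripper_width: -0.0
16.725 [ 0.4897 -0.2292  0.0167] [-0.  -0.9  1.1]
34 [0.0343 0.0364 0.0383 0.0435 0.0489]
t: 17.23
tcp_pos: [0.4888, -0.2288, 0.1279]
eef_rot: [0.828, -0.56, -0.001, 0.0]
wrist_force: [1.2, -0.2, -0.3]
gripper_width: 0.0001
17.275 [ 0.4918 -0.2302  0.1357] [ 2.1 -0.8  5.6]
39 [0.034  0.0356 0.0374 0.0384 0.0388]
t: 17.9
tcp_pos: [0.3135, -0.3801, 0.1276]
eef_rot: [0.828, -0.56, 0.001, 0.0]
wrist_force: [1.4, -0.7, 0.4]
gripper_width: 0.0
t: 18.4
tcp_pos: [0.2446, -0.4391, 0.1272]
eef_rot: [0.828, -0.56, 0.0, -0.0]
wrist_force: [-0.1, 0.5, 0.3]
gripper_width: 0.0002
blue 44.6 37.2 44.9 37.1 (array([630.5, 123.3]), 53) (array([629.8, 123.7]), 54)
yellow 45.7 37.6 45.6 37.6 (array([477.8, 194.7]), 67) (array([477.9, 194.8]), 66)
red 44.1 37.2 44.4 37.8 (array([ 478. , -235.8]), 28) (array([ 478.2, -235.7]), 29)
green 44.3 44.8 44.5 44.9 (array([465.5,  18. ]), 85) (array([465.6,  18. ]), 85)
grey 44.5 44.7 44.6 44.9 (array([623.8, -88.4]), 12) (array([624.1, -88.4]), 12)
```

View pics/topE.png

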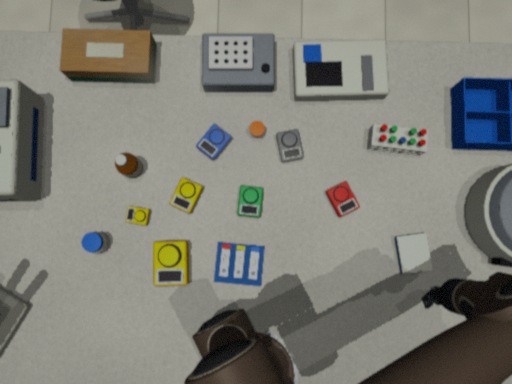

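View pics/sideE.png

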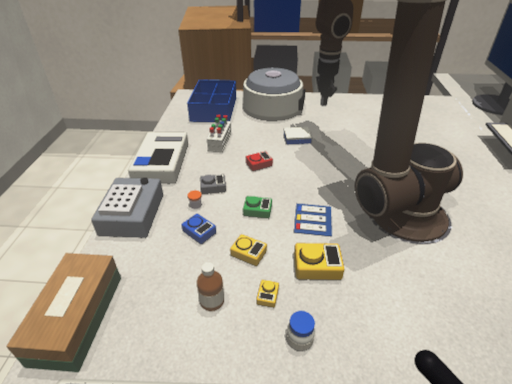

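All three keys are about 7 mm down, nothing has moved, and the arm is clear of everything.

```bash
python3 -c "
from bench import manip
print(manip.close_job())"
```

```text
the job is handed in; nothing more can be done
None
```

I pressed the blue, yellow and red start keys in that order with the closed fingertips, then moved the arm clear and handed the job in at about 18.5 s.

- **Keys:** in both cameras' depth images the three key tops dropped from about 44–46 mm to 37–38 mm. That is about 7–8 mm of travel, and all three stayed down after I lifted off.
- **Other timers:** the green and grey keys are unchanged at about 45 mm. All five timers are within about 1 mm and 1° of where they started. Of the three yellow timers, I pressed the one measuring 84 x 65 mm.
- **Everything else:** the other objects look unmoved in the final pictures; I did not measure them.
- **Forces:** wrist force readings stayed below about 3 N during the presses. One reading of about 6 N came while the arm was slowing down after lifting off red.
- **A disagreement:** the visible fingertips ended about 21–24 mm higher than the reported TCP position implied. I therefore judged the press depth from camera depth and force, not from the reported height.

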